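# Lock the swivel parts tray with its pin

## Robot

A 6-joint arm with a two-finger parallel gripper is mounted at the origin on the work surface. World frame = base frame: x ahead of the robot, y to its left, z up, the work surface at z = 0. Lengths are in m, angles in rad, forces in N, time in s.
With the tool pointing down it reaches from about 0.275 to 0.85 m from the base axis. Payload 19 kg.
Tool frame: the origin (TCP) lies between the finger pads; the fingertips stand 25 mm ahead of it and the grasp point (between the pads) lies 6 mm ahead of it; z points along the fingers, y is the direction in which the jaws open and shut (so a half turn about z gives the same grasp; the last joint's range is limited). The gripper opens to 85 mm and grips with 20 to 120 N. Pads are 22 mm wide; open, the fingers measure 114 mm over their backs; the gripper's body (76 mm by 85 mm) begins 54 mm behind the grasp point. The pads swing forward as they close: fully open they stand 13 mm farther back than shut.
Start: joints at [-1.423, 0.15, 1.437, -0, 1.554, -0.134], TCP at [0.16, -0.552, 0.256] pointing down, gripper open.
Joint ranges: [-2.8, 2.8], [-0.68, 2.1], [0.12, 2.68], [-1.39, 4.53], [0.16, 2.79], [-2.81, 2.81]. Speed limits (rad/s): [1.89, 1.89, 2.22, 3.01, 3.01, 3.01].

## Interface

Orientations are given as a unit quaternion [x, y, z, w].
In Python, from workcell import arm gives the robot as it stands.
- The arm moves only by the tool arm_command, never from a script. Its argument "deltas" is a list of rows, each a list of 7 numbers: the turn, a rotation vector about the tool's x, y, z in degrees, then the shift along the tool's x, y, z in mm, then the opening, from 0 (shut) to 1 (fully open). In form: [[rx, ry, rz, dx, dy, dz, claw], ...]. A call has 1 to 8 rows; each row is the pose to reach, as a shift and turn from the pose commanded when the call began, along the tool's axes at that moment; what a row does not reach only later rows make up. A row lasts 1/12 s, in which the tool goes at most 41.7 mm and 7.16 degrees, less where a joint would pass 70% of its speed; a pose out of reach is approached as far as the arm can. A call with a gripper value outside its range is refused whole. The fingers move at their own pace and stop on an object; the grip force is fixed at half the most. Time passes only in rows, so rows that repeat a pose let the fingers close. It gives the time, the measured TCP pose, the force and the opening at its end, in the units of the state.
- arm.observe(): the state, without advancing time (a new reading comes with each control period).
- arm.camera(name): name is "side" or "top" or "wrist"; returns a dict with "frame" (420x560x3 uint8, red, green, blue), "mtx" (3x3 intrinsics, pixels), "rvec" (rotation vector, rad) and "tvec" (3), from world to camera coordinates, as OpenCV has them. Camera axes: x right, y down, z forward; pixel columns grow to the right and rows downward; lengths in m; the calibration is good to about 2 mm. The wrist camera is an equidistant fisheye: a pixel r from the principal point sees the ray r / f radians off the axis. A picture is of the moment at which its call begins. There is no depth.
- arm.job_done(): hands the job in, once; it reports no verdict.
Trained networks look in a picture, given as the dict that the camera call returned (one of the last four; its "shot" number tells which), for a name from the list of things; names that differ only in an ending like _2 or _b are one class to them, and where a whole thing is asked for, a point or a joint stands for the part that bears it (a point fixed in the world has none). Each returns a list of dicts, best first, with "p" (0 to 1); they miss things now and then, are a little off and sometimes report something else, mostly with a low value. They report only what shows in the picture. A call takes as long as a camera call.
- arm.spot_in(query, picture): "point" ([row, column] in pixels, amid what is visible of it).
- arm.outline_of(query, picture): "region" (420x560 bool, what is visible of it) and "point" ([row, column] in pixels, amid what is visible of it).
- arm.place_of(query, picture): "point" ([row, column] in pixels: a listed point, or the origin of a listed thing).
The state is a dict: "clock": time; "joints": joint angles; "qvel": joint speeds; "joint_torque": joint torques, N m; "eef_pos": TCP position; "tcp_rot": TCP orientation; "force": force on the tool from outside, world axes, zero at the start; "wrist_torque": the same for the moment, N m; "gripper_width": finger opening in m.
Only numpy, scipy, OpenCV 4.12 (cv2) and the standard library are available. Lean on these libraries where they do the work, as an engineer would, in place of code of your own. Each camera call takes 0.05 s, during which the arm holds its last target.

## Task

Swing the parts tray round (its black post is the handle) until the hole in its tongue stands over the hole in the fixed arm below, then take the T-handled lock pin out of the wooden block and push it fully home through both holes, collar down on the tongue, and let go. Leave the round-headed punch in the block, and leave the caliper, jar and steel ring where they lie.

Things in the scene. Friction and masses are not known exactly. Their poses are not given: they have to be found in the camera images.
- pivot (a point): Point on the vertical swivel axis of the parts tray, 84 mm above the bench, level with the top of the tray's tongue. Axes of the fixed bracket: z up, -x along its fixed arm.
- bracket: Fixed painted bracket that carries the tray: 120 x 120 mm foot, 52 mm round column, and one arm 46 mm wide and 12 mm thick that reaches 185 mm out from the swivel axis, its top 70 mm above the bench. Origin on the swivel axis at bench height; z up, -x along the arm. Its place and direction vary.
- tray: White-rimmed parts tray, 172 x 200 mm, that swivels on the bracket; origin on the swivel axis, 74 mm above the bench; -x out along its tongue. It starts 26 to 55 degrees clockwise (from above) of the fixed arm, so swing it counter-clockwise. No stop or click at the right place: it can go 29 degrees too far. It stays where it is left (friction 0.2 N m, about 1 N at the post).
- ear_hole (a point): Centre of the 14.5 mm through hole near the end of the bracket's fixed arm, on the arm's top face, 70 mm above the bench and 150 mm from the swivel axis. The arm is 12 mm thick, with free space below. z up, -x away from the swivel axis.
- tongue_hole (a point): Centre of the 14.5 mm through hole in the tray's flat aluminium tongue (44 mm wide, 10 mm thick), on its top face, 84 mm above the bench and 150 mm from the swivel axis. The tongue passes 4 mm above the fixed arm. z up, -x out along the tongue. The tray's rim, 106 mm above the bench, begins 84 mm from this hole towards the axis.
- post_grip (a point): Point on the axis of the black upright post on the tongue's outer end, 116 mm above the bench, 200 mm from the swivel axis and 50 mm beyond the tongue's hole. Round, 22 mm diameter, straight from 100 to 132 mm above the bench, top at 136 mm. It turns with the tray. -x is outward along the tongue.
- pin_grip (a point): Centre of the lock pin's T-handle: dark bar 36 mm long (its x), 14 thick (its y), 18 high, 75 mm above the pin's tip. z up along the pin. The pin, 70 to 130 g, stands in one of the block's two holes, collar on the block, this point 79 mm above the bench, bar within 0.5 rad of the block's x. Fully home in the tray, this point is 113 mm above the bench.
- pin_tip (a point): Tip of the steel lock pin, on its axis; z up along the pin. Shank 12 mm diameter with an 8 mm tapered nose; the underside of its 24 mm collar (6 mm thick) is 46 mm above the tip, then a 12 mm neck up to the T-handle. Fully home, the tip is 32 mm below the top of the bracket's fixed arm.
- block: Heavy wooden tool block 160 mm (its x) by 60 mm by 50 mm high, fixed to the bench; origin under its centre. Two 14.5 mm holes 80 mm apart along its x hold the lock pin and the punch, in either order.
- punch_head (a point): Round steel head (28 mm diameter, 28 mm high, with a narrower 8 mm cap) of the punch that stands in the block's other hole; this point is at its centre, 64 mm above the bench. To be left alone.
- caliper_mid (a point): Middle of a dial caliper lying on the bench, 200 mm long (its x), 17 mm high at the dial. To be left alone.
- jar_mid (a point): Centre of a small amber jar, 52 mm diameter, 65 mm high. To be left alone.
- ring_mid (a point): Centre of a loose thick steel ring lying flat, 44 mm diameter, 20 mm high. To be left alone.

How it is judged:
On the way:
1. the tray is swung until the tongue's hole is within 5 mm of the fixed arm's hole, seen from above (horizontal distance between tongue_hole and ear_hole below 0.005 m), for 0.2 s.
At the end, for the whole second after the job is handed in: The tongue's hole and the pin's tip are both within 4 mm of the fixed arm's hole seen from above; the pin is upright within 0.12 rad and fully home, its tip 29 to 36 mm below the arm's top face (collar down on the tongue); punch, caliper, jar and steel ring within 30 mm of where they were (horizontal distance between each of tongue_hole, pin_tip and ear_hole below 0.004 m and z of pin_tip in the frame of ear_hole between -0.036 and -0.029 m and angle between pin_grip's own z axis and vertical below 0.12 rad and distance of each of punch_head, caliper_mid, jar_mid, ring_mid from where it was at the start of the episode below 0.03 m); the robot touches nothing.
It fails at once if the punch is moved more than 30 mm (distance of punch_head from where it was at the start of the episode above 0.03 m).
It fails at once if the caliper is moved more than 30 mm (distance of caliper_mid from where it was at the start of the episode above 0.03 m).
It fails at once if the jar is moved more than 30 mm (distance of jar_mid from where it was at the start of the episode above 0.03 m).
It fails at once if the steel ring is moved more than 30 mm (distance of ring_mid from where it was at the start of the episode above 0.03 m).
It also fails if it takes over 64 s, if anything falls off the work surface, if the arm or the gripper's body presses on something with over 40 N, if the wrist force passes 120 N, or if a joint passes its speed limit or range.

## Working session

There is one attempt and no reset: what is moved stays moved. The work goes in short steps, Python scripts to look and compute and a tool call to move; the robot and the scene stay as the last step left them, time stands still between calls to the robot, and variables do not carry over. Pictures are saved under pics/ and viewed, and the job is handed in when it is done.

Besides the shell and the picture viewer there is one more tool, called as a command line: name --pt "numbers of a row" for each row, then --argument value for the rest. arm_command: Moves the arm, as the interface text tells. Its arguments: {"type":"object","properties":{"deltas":{"type":"array"}},"required":["deltas"]}

```bash
mkdir -p pics; ls; cat > h.py <<'E'
import numpy as np, cv2
from workcell import arm
from scipy.spatial.transform import Rotation as R
def ray(pic,pt):
    K=np.array(pic["mtx"],float);r,c=pt
    Rm=cv2.Rodrigues(np.array(pic["rvec"],float))[0];t=np.array(pic["tvec"],float).ravel()
    d=np.array([(c-K[0,2])/K[0,0],(r-K[1,2])/K[1,1],1.0])
    if pic.get("fish"):
        th=np.hypot(d[0],d[1]); s=np.sin(th)/th if th>1e-9 else 1
        d=np.array([d[0]*s,d[1]*s,np.cos(th)])
    return -Rm.T@t, Rm.T@d
def atz(pic,pt,z):
    o,d=ray(pic,pt); return o+d*(z-o[2])/d[2]
def proj(pic,X):
    K=np.array(pic["mtx"],float)
    Rm=cv2.Rodrigues(np.array(pic["rvec"],float))[0];t=np.array(pic["tvec"],float).ravel()
    p=Rm@np.array(X)+t
    if pic.get("fish"):
        rr=np.hypot(p[0],p[1]);th=np.arctan2(rr,p[2]);q=p[:2]/max(rr,1e-9)*th
    else: q=p[:2]/p[2]
    return K[1,1]*q[1]+K[1,2],K[0,0]*q[0]+K[0,2]
def cam(n):
    p=arm.camera(n); p["fish"]=(n=="wrist"); return p
def save(p,n,s=1.4):
    cv2.imwrite("pics/"+n,cv2.resize(p["frame"][:,:,::-1],None,fx=s,fy=s,interpolation=cv2.INTER_CUBIC))
def tri(a,pa,b,pb):
    o1,d1=ray(a,pa);o2,d2=ray(b,pb);d1/=np.linalg.norm(d1);d2/=np.linalg.norm(d2)
    s=np.linalg.lstsq(np.c_[d1,-d2],o2-o1,rcond=None)[0]
    x,y=o1+s[0]*d1,o2+s[1]*d2
    return (x+y)/2,np.linalg.norm(x-y)
E
python3 - <<'E'
from h import *
Z=dict(pivot=.084,ear_hole=.07,tongue_hole=.084,post_grip=.116,pin_grip=.079,block=0,punch_head=.064,caliper_mid=.008,jar_mid=.0325,ring_mid=.01,bracket=0)
t=cam("top");s=cam("side");save(t,"t0.png");save(s,"s0.png")
for n,z in Z.items():
    for nm,p in(("t",t),("s",s)):
        o=arm.place_of(n,p)
        for q in o[:2]: print(n,nm,round(q["p"],2),np.round(q["point"],1),np.round(atz(p,q["point"],z),4))
print(arm.observe())
E
```

```text
pics
pivot t 0.56 [169.5 234. ] [0.6801 0.0072 0.084 ]
pivot s 0.61 [213.7 318.2] [ 0.6776 -0.0008  0.084 ]
pivot s 0.2 [214.7 264.4] [ 0.5305 -0.0015  0.084 ]
ear_hole t 0.61 [225.8 221.6] [0.5404 0.0331 0.07  ]
ear_hole s 0.89 [214.6 263. ] [0.5265 0.0262 0.07  ]
ear_hole s 0.68 [199.8 231.1] [0.4303 0.1269 0.07  ]
tongue_hole t 0.57 [213.5 187.3] [0.5667 0.1163 0.084 ]
tongue_hole s 0.77 [197.4 280. ] [0.5774 0.1088 0.084 ]
tongue_hole s 0.56 [199.7 232.9] [0.4385 0.0975 0.084 ]
post_grip t 0.91 [222.7 169. ] [0.5388 0.1511 0.116 ]
post_grip t 0.44 [168.8 358.4] [ 0.6814 -0.2953  0.116 ]
post_grip s 0.95 [181.7 265. ] [0.5335 0.1548 0.116 ]
pin_grip t 0.73 [236.9 349.3] [ 0.5203 -0.2793  0.079 ]
pin_grip t 0.53 [271.5 340.5] [ 0.4366 -0.258   0.079 ]
pin_grip s 0.47 [275.1 222.1] [ 0.4404 -0.2654  0.079 ]
pin_grip s 0.46 [182.6 267.2] [0.5405 0.2363 0.079 ]
block t 0.62 [255.  340.5] [ 0.481  -0.2697  0.    ]
block s 0.64 [305.5 243.6] [ 0.4825 -0.2709  0.    ]
block s 0.38 [283.6 260.4] [ 0.5189 -0.1947  0.    ]
punch_head t 0.51 [237.3 348.9] [ 0.5209 -0.2809  0.064 ]
punch_head
[... 553 characters left out ...]
: 1.2, 'joints': array([-1.42298661e+00,  1.50486021e-01,  1.43739890e+00, -1.97512697e-05,
        1.55376152e+00, -1.33967622e-01]), 'qvel': array([ 6.87892291e-04, -6.77495247e-04,  1.37419900e-04, -1.40772896e-03,
       -7.16406217e-04,  7.30002485e-05]), 'joint_torque': array([ 2.30887763e-04, -7.12818003e+01, -5.71049237e+01, -2.18630444e-04,
        1.49348489e-03, -2.64802486e-05]), 'eef_pos': array([ 0.15987692, -0.55230764,  0.25627508]), 'tcp_rot': array([ 9.90091573e-01,  1.40423201e-01, -1.00600769e-05, -2.68225283e-05]), 'force': array([-0.12221529,  0.0131235 ,  0.58988263]), 'wrist_torque': array([-0.02329138,  0.00157917,  0.00716814]), 'gripper_width': 0.08542539306012319}
```

View images.

View pics/t0.png

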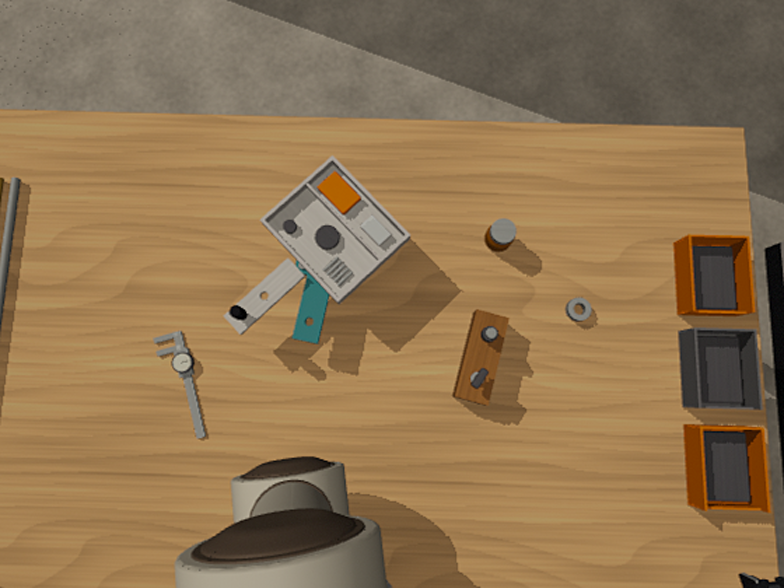

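View pics/s0.png

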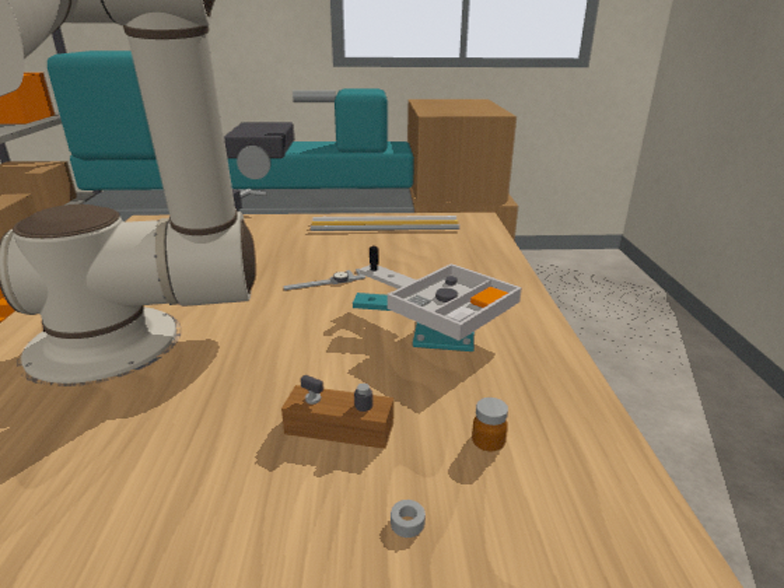

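```bash
cat >> h.py <<'E'
def go(pos,ang,claw=1):
    """tool-down target: world pos, tool-x angle deg -> delta row from the current pose"""
    s=arm.observe();Rc=R.from_quat(s["tcp_rot"])
    a=np.radians(ang);x=np.array([np.cos(a),np.sin(a),0]);z=np.array([0,0,-1.])
    Rt=R.from_matrix(np.c_[x,np.cross(z,x),z])
    rv=np.degrees((Rc.inv()*Rt).as_rotvec()); d=Rc.inv().apply(np.array(pos)-s["eef_pos"])*1000
    print(np.round(np.r_[rv,d,claw],2).tolist())
E
python3 - <<'E'
from h import *
go([.52,.10,.29],134)
w=cam("wrist");save(w,"w0.png")
print(w["mtx"],w["rvec"],w["tvec"],ray(w,(210,280)))
E
```

```text
[-0.0, -0.0, -117.86, 527.3, -526.45, -33.7, 1.0]
[[325.1922621    0.         278.38179902]
 [  0.         325.1922621  206.3633794 ]
 [  0.           0.           1.        ]] [-2.29705883  1.72512512  0.27611802] [-0.57621131 -0.04155564  0.37893729] (array([ 0.23689482, -0.53070327,  0.37359697]), array([-0.30976595, -0.09646253, -0.94590699]))
```

View pics/w0.png

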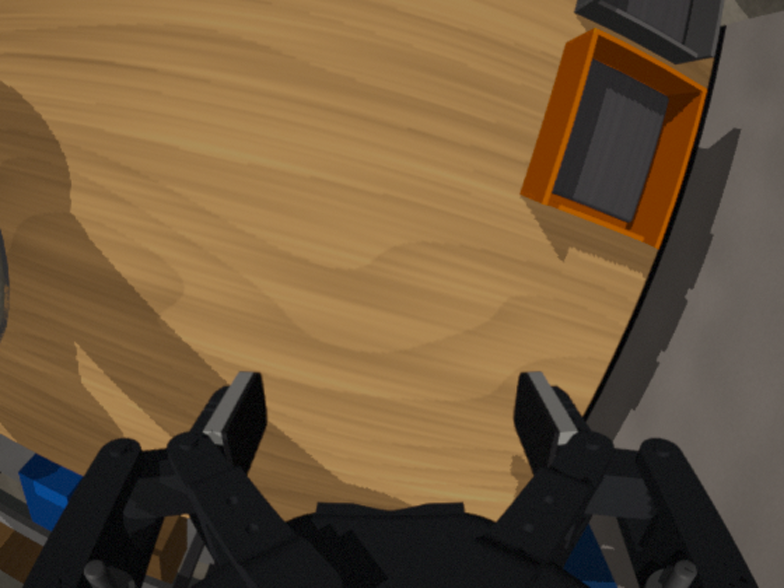

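arm_command --pt "0 0 -6.5 29 -29 -2 1" --pt "0 0 -13 58 -58 -4 1" --pt "0 0 -19.5 87 -87 -6 1" --pt "0 0 -26 116 -116 -8 1" --pt "0 0 -32.5 145 -145 -10 1" --pt "0 0 -39 174 -174 -12 1" --pt "0 0 -45.5 203 -203 -14 1" --pt "0 0 -52 232 -232 -16 1"

```text
clock: 1.92
eef_pos: [0.3185, -0.2631, 0.2726]
tcp_rot: [0.827, 0.562, 0.0, 0.0]
force: [0.9, -0.0, 0.3]
gripper_width: 0.0852
```

```bash
python3 - <<'E'
from h import *
go([.52,.10,.29],134)
E
```

```text
[0.02, 0.03, -65.56, 411.72, 53.95, -17.47, 1.0]
```

arm_command --pt "0 0 -6.5 41 5.4 -2 1" --pt "0 0 -13 82 10.8 -4 1" --pt "0 0 -19.5 123 16 -6 1" --pt "0 0 -26 164 21.5 -8 1" --pt "0 0 -32.5 205 27 -10 1" --pt "0 0 -39 246 32 -12 1" --pt "0 0 -45.5 287 38 -14 1" --pt "0 0 -52 328 43 -16 1"

```text
clock: 2.58
eef_pos: [0.4808, 0.0257, 0.2886]
tcp_rot: [0.496, 0.868, 0.0, 0.0]
force: [0.5, -1.6, -0.2]
gripper_width: 0.0852
```

```bash
python3 - <<'E'
from h import *
go([.52,.10,.29],134)
w=cam("wrist");save(w,"w1.png")
Z=dict(pivot=.084,ear_hole=.07,tongue_hole=.084,post_grip=.116,caliper_mid=.008)
for n,z in Z.items():
        o=arm.place_of(n,w)
        for q in o[:2]: print(n,round(q["p"],2),np.round(q["point"],1),np.round(atz(w,q["point"],z),4))
E
```

```text
[0.03, 0.03, -13.52, 44.09, 71.48, -1.33, 1.0]
pivot 0.7 [275.3 408.5] [0.6745 0.0066 0.084 ]
ear_hole 0.96 [195.  324.9] [0.533  0.0351 0.07  ]
tongue_hole 0.94 [157.1 395.7] [0.5718 0.1112 0.084 ]
post_grip 0.77 [111.5 398.6] [0.5369 0.1467 0.116 ]
```

View pics/w1.png

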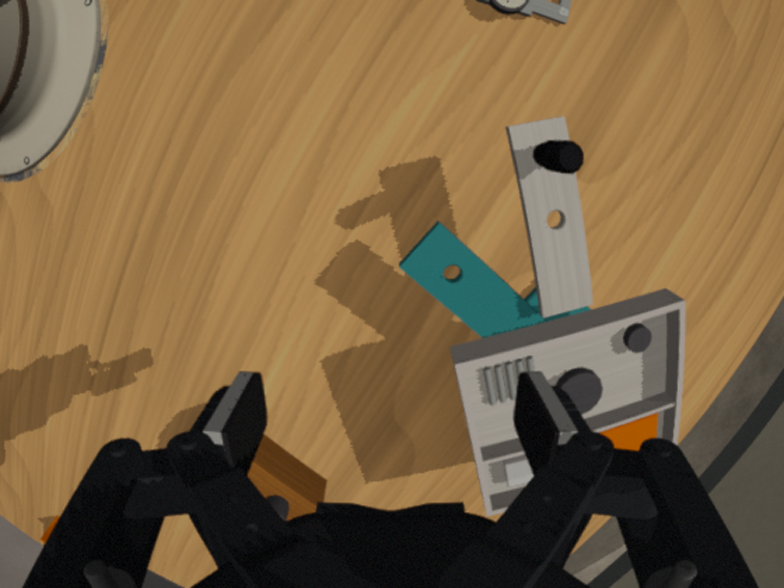

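```bash
python3 - <<'E'
from h import *
go([.537,.148,.18],134.5)
go([.537,.148,.122],134.5)
E
```

```text
[-0.01, -0.0, -14.44, 79.74, 112.13, 108.24, 1.0]
[-0.01, -0.0, -14.44, 79.74, 112.14, 166.24, 1.0]
```

arm_command --pt "0 0 -4 18 26 16 1" --pt "0 0 -8 38 54 32 1" --pt "0 0 -12 58 82 50 1" --pt "0 0 -14.5 75 106 75 1" --pt "0 0 -14.5 80 112 110 1" --pt "0 0 -14.5 80 112 140 1" --pt "0 0 -14.5 80 112 166 1" --pt "0 0 -14.5 80 112 166 1"

```text
clock: 3.55
eef_pos: [0.5347, 0.1472, 0.1176]
tcp_rot: [0.387, 0.922, -0.002, -0.003]
force: [-0.4, -0.4, -0.1]
gripper_width: 0.0852
```

```bash
python3 - <<'E'
from h import *
w=cam("wrist");save(w,"w2.png")
E
```

```text
(no output)
```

View pics/w2.png

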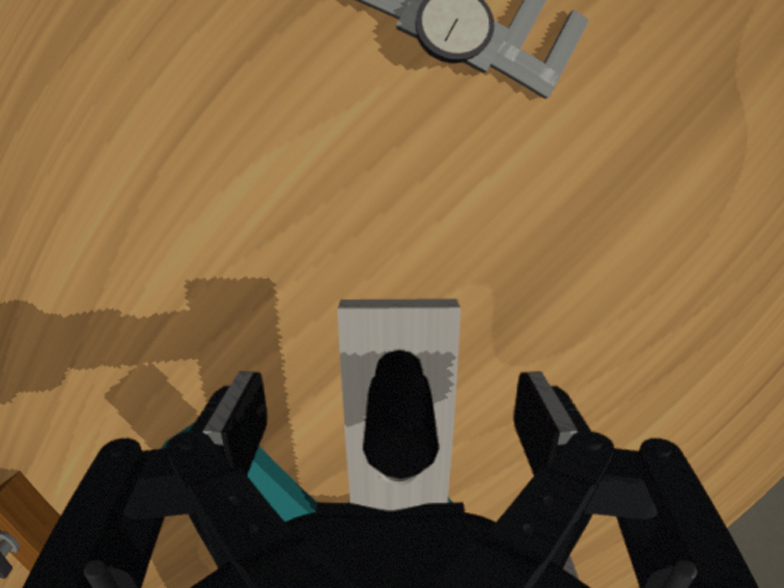

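arm_command --pt "0 0 0 0 0 -2 0" --pt "0 0 0 0 0 -2 0" --pt "0 0 0 0 0 -2 0" --pt "0 0 0 0 0 -2 0" --pt "0 0 0 0 0 -2 0" --pt "0 0 0 0 0 -2 0" --pt "0 0 0 0 0 -2 0" --pt "0 0 0 0 0 -2 0"

```text
clock: 4.27
eef_pos: [0.5373, 0.149, 0.1253]
tcp_rot: [0.386, 0.923, 0.0, 0.001]
force: [-0.3, 0.1, 7.0]
gripper_width: 0.0207
```

```bash
python3 - <<'E'
from h import *
s=arm.observe();print(s)
E
```

```text
{'clock': 4.2667, 'joints': array([ 1.32310475e-01,  1.93024525e-01,  1.65933812e+00,  8.96950135e-05,
        1.28772076e+00, -6.46995793e-01]), 'qvel': array([-9.07136515e-04, -6.53012010e-05, -1.28427185e-03, -9.92354154e-04,
       -9.77253564e-04,  6.19017707e-04]), 'joint_torque': array([-3.55411707e-03, -6.65231252e+01, -4.96959436e+01,  3.63006815e-02,
       -3.75840794e-01, -2.22295406e-02]), 'eef_pos': array([0.53727267, 0.14900756, 0.12532745]), 'tcp_rot': array([3.85507160e-01, 9.22704535e-01, 4.17426290e-04, 6.30133988e-04]), 'force': array([-0.34579853,  0.11550079,  6.97026016]), 'wrist_torque': array([-0.08202822,  0.22017607, -0.03241126]), 'gripper_width': 0.020679072847948392}
```

arm_command --pt "0 0 -4 -0.5 -14 0 0" --pt "0 0 -9 -2.5 -31.3 0 0" --pt "0 0 -14 -5.9 -48.4 0 0" --pt "0 0 -19 -10.9 -65.1 0 0" --pt "0 0 -24 -17.3 -81.3 0 0" --pt "0 0 -28 -23.4 -93.9 0 0" --pt "0 0 -31 -28.6 -103 0 0" --pt "0 0 -31 -28.6 -103 0 0"

```text
clock: 4.93
eef_pos: [0.4842, 0.0547, 0.1254]
tcp_rot: [0.124, 0.992, -0.0, 0.001]
force: [3.3, -1.1, 5.4]
gripper_width: 0.0204
```

```bash
python3 - <<'E'
from h import *
s=arm.observe();print(s["force"],s["wrist_torque"],s["tcp_rot"])
w=cam("wrist");save(w,"w3.png");t=cam("top");save(t,"t3.png")
for p in (w,t):
  for n,z in dict(pivot=.084,ear_hole=.07,tongue_hole=.084).items():
    o=arm.place_of(n,p)
    for q in o[:2]: print(n,round(q["p"],2),np.round(q["point"],1),np.round(atz(p,q["point"],z),4))
E
```

```text
[ 3.26781962 -1.08590188  5.36659182] [-0.1877768  -0.44266111  0.004159  ] [ 1.23661993e-01  9.92323511e-01 -1.31944969e-04  1.32055015e-03]
ear_hole 0.68 [312.3 266.8] [0.5301 0.0342 0.07  ]
tongue_hole 0.7 [328.8 277.6] [0.5343 0.0405 0.084 ]
pivot 0.74 [168.8 234.4] [0.6819 0.0063 0.084 ]
ear_hole 0.84 [225.6 222.4] [0.541  0.0312 0.07  ]
```

View pics/w3.png

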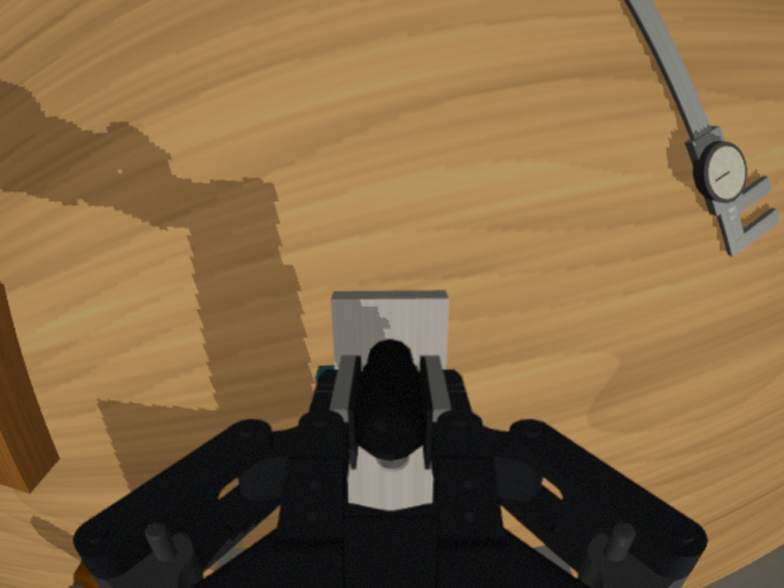

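View pics/t3.png

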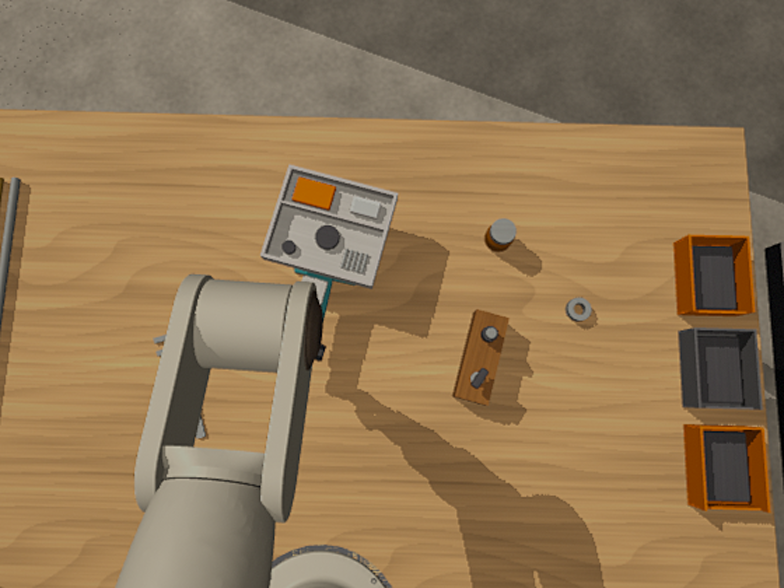

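arm_command --pt "0 0 -2 -0.1 -7 0 0" --pt "0 0 -2 -0.1 -7 0 0" --pt "0 0 -2 -0.1 -7 0 0" --pt "0 0 -2 -0.1 -7 0 0.6" --pt "0 0 -2 -0.1 -7 0 0.8" --pt "0 0 -2 -0.1 -7 0 0.8" --pt "0 0 -2 -0.1 -7 0 0.8" --pt "0 0 -2 -0.1 -7 -30 0.8"

```text
clock: 6.0
eef_pos: [0.4799, 0.0496, 0.1501]
tcp_rot: [0.108, 0.994, -0.0, -0.004]
force: [-0.1, -0.6, -1.2]
gripper_width: 0.0678
```

```bash
python3 - <<'E'
from h import *
s=arm.observe();print(s["force"],s["wrist_torque"],s["tcp_rot"])
w=cam("wrist");save(w,"w4.png")
# overhead of hole: camera centre relative to TCP in the tool frame
o,d=ray(w,(206,278));Rc=R.from_quat(s["tcp_rot"]);print(Rc.inv().apply(o-s["eef_pos"]),Rc.inv().apply(d))
E
```

```text
[-0.0518269  -0.59506335 -1.2454261 ] [-0.02450021  0.05663183  0.0024739 ] [ 1.07661590e-01  9.94179925e-01 -1.27990361e-04 -3.90425892e-03]
[ 0.08071306 -0.00084648 -0.11731432] [-0.31291143 -0.00219277  0.94977978]
```

View pics/w4.png

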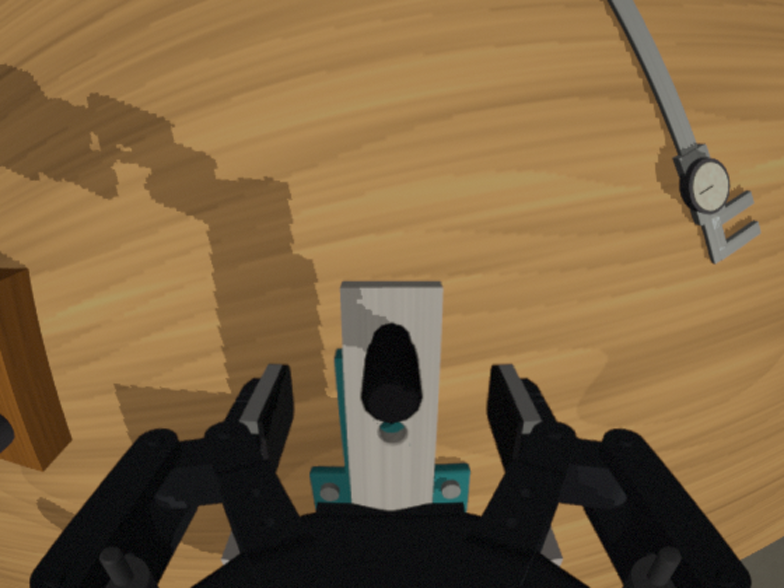

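```bash
python3 - <<'E'
from h import *
go([.612,.018,.19],167.6)
E
```

```text
[0.02, 0.08, 0.05, -133.18, -3.12, -31.37, 1.0]
```

arm_command --pt "0 0 0 -10 0 -30 1" --pt "0 0 0 -50 -1 -31 1" --pt "0 0 0 -90 -2 -31 1" --pt "0 0 0 -130 -3 -31 1" --pt "0 0 0 -133 -3 -31 1" --pt "0 0 0 -133 -3 -31 1" --pt "0 0 0 -133 -3 -31 1"

```text
clock: 6.63
eef_pos: [0.6109, 0.0181, 0.1847]
tcp_rot: [0.108, 0.994, 0.0, -0.001]
force: [-0.3, -0.0, -0.4]
gripper_width: 0.0858
```

```bash
python3 - <<'E'
from h import *
s=arm.observe();print(s["eef_pos"],s["tcp_rot"])
w=cam("wrist");save(w,"w5.png")
for n,z in dict(ear_hole=.07,tongue_hole=.084,post_grip=.116).items():
    for q in arm.place_of(n,w)[:2]: print(n,round(q["p"],2),np.round(q["point"],1),np.round(atz(w,q["point"],z),4))
r,c=proj(w,[.531,.0355,.084]);r,c=int(r),int(c);print(r,c)
f=w["frame"][r-50:r+50,c-65:c+65,::-1];cv2.imwrite("pics/w5c.png",cv2.resize(f,None,fx=6,fy=6,interpolation=cv2.INTER_CUBIC))
E
```

```text
[0.61093158 0.01813836 0.18472984] [ 1.07655839e-01  9.94187996e-01  6.86690538e-05 -6.66131098e-04]
ear_hole 0.91 [100.4 277.3] [0.5301 0.0339 0.07  ]
tongue_hole 0.86 [103.4 284.4] [0.5332 0.0381 0.084 ]
post_grip 0.88 [ 16.3 283.2] [0.483  0.0478 0.116 ]
101 279
```

View pics/w5c.png

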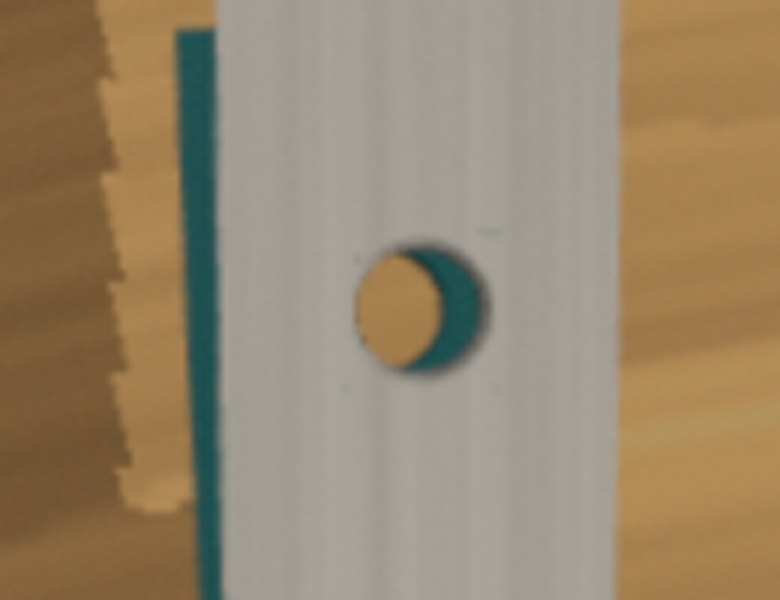

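```bash
python3 - <<'E'
from h import *
w=cam("wrist")
T=atz(w,(102.5,284.3),.084);E=atz(w,(102.8,277.2),.07);print(T,E,np.linalg.norm((T-E)[:2]))
a=np.radians(167.6);print("radial",(E-T)@[np.cos(a),np.sin(a),0],"tang",(E-T)@[-np.sin(a),np.cos(a),0])
print(atz(w,(102.5,214+356/6),.084),atz(w,(102.5,214+489/6),.084))
go([.4825,.048,.17],167.6)
E
```

```text
[0.53246349 0.0383335  0.084     ] [0.53167639 0.03362049 0.07      ] 0.004778281242817857
radial -0.00024330197685948433 tang 0.004772082960670448
[0.53091926 0.03122957 0.084     ] [0.53398981 0.04560809 0.084     ]
[0.01, 0.05, 0.07, 131.66, 1.59, 15.91, 1.0]
```

arm_command --pt "0 0 0 40 0.5 0 1" --pt "0 0 0 80 1 0 1" --pt "0 0 0 118 1.5 5 1" --pt "0 0 0 131.7 1.6 25 1" --pt "0 0 0 131.7 1.6 52 1" --pt "0 0 0 131.7 1.6 60 1" --pt "0 0 0 131.7 1.6 60 1" --pt "0 0 0 131.7 1.6 60 0.6"

```text
clock: 7.55
eef_pos: [0.4834, 0.0477, 0.1261]
tcp_rot: [0.108, 0.994, 0.0, 0.0]
force: [0.4, 0.3, -0.3]
gripper_width: 0.0755
```

arm_command --pt "0 0 0 0 0 0 0" --pt "0 0 0 0 0 0 0" --pt "0 0 0 0 0 0 0" --pt "0 0 0 0 0 0 0" --pt "0 0 0 0 0 0 0"

```text
clock: 7.97
eef_pos: [0.4833, 0.0477, 0.1259]
tcp_rot: [0.108, 0.994, 0.0, 0.0]
force: [-0.9, -0.3, 4.1]
gripper_width: 0.0203
```

```bash
python3 - <<'E'
from h import *
s=arm.observe();print(s["eef_pos"],s["force"],s["tcp_rot"],s["gripper_width"])
go([.4825,.048,.125],167.6)
E
```

```text
[0.48332725 0.04770432 0.12594918] [-0.85311835 -0.2937422   4.11624108] [1.07629180e-01 9.94191050e-01 6.39951389e-05 3.33384749e-04] 0.020253979414712034
[0.01, 0.04, 0.04, 0.87, 0.11, 0.95, 1.0]
```

arm_command --pt "0 0 -1.6 -0.1 -5.5 0 0" --pt "0 0 -1.6 -0.1 -5.5 0 0" --pt "0 0 -1.6 -0.1 -5.5 0 0" --pt "0 0 -1.6 -0.1 -5.5 0 0.6" --pt "0 0 -1.6 -0.1 -5.5 0 0.8" --pt "0 0 -1.6 -0.1 -5.5 0 0.8" --pt "0 0 -1.6 -0.1 -5.5 0 0.8" --pt "0 0 -1.6 -0.1 -5.5 -40 0.9"

```text
clock: 8.63
eef_pos: [0.4793, 0.0425, 0.1598]
tcp_rot: [0.094, 0.996, -0.0, -0.005]
force: [1.0, 0.5, -1.3]
gripper_width: 0.0764
```

arm_command --pt "0 0 0 -10 0 -20 1" --pt "0 0 0 -50 0 -20 1" --pt "0 0 0 -90 0 -20 1" --pt "0 0 0 -130 0 -20 1" --pt "0 0 0 -132 0 -20 1" --pt "0 0 0 -132 0 -20 1" --pt "0 0 0 -132 0 -20 1"

```text
clock: 9.22
eef_pos: [0.6112, 0.0178, 0.1847]
tcp_rot: [0.094, 0.996, 0.0, -0.001]
force: [-0.9, -0.4, -0.4]
gripper_width: 0.0851
```

```bash
python3 - <<'E'
from h import *
s=arm.observe();print(s["eef_pos"],s["tcp_rot"])
w=cam("wrist");save(w,"w6.png")
np.savez("w6.npz",**{k:w[k] for k in("frame","mtx","rvec","tvec")})
r,c=proj(w,[.5315,.0345,.084]);r,c=int(r),int(c);print(r,c)
f=w["frame"][r-50:r+50,c-65:c+65,::-1];cv2.imwrite("pics/w6c.png",cv2.resize(f,None,fx=6,fy=6,interpolation=cv2.INTER_CUBIC))
E
```

```text
[0.61123213 0.01782504 0.18471926] [ 9.37172549e-02  9.95598631e-01  8.60686466e-05 -6.59245401e-04]
101 282
```

View pics/w6c.png

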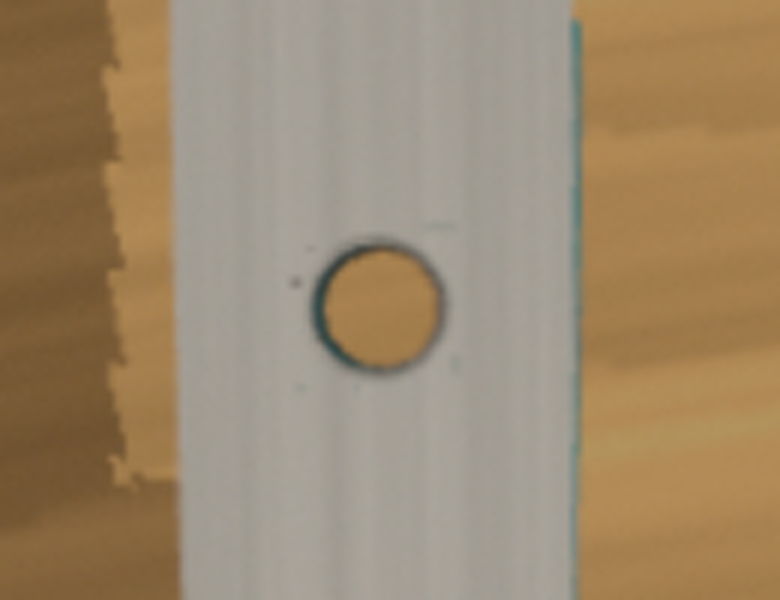

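View pics/w6.png

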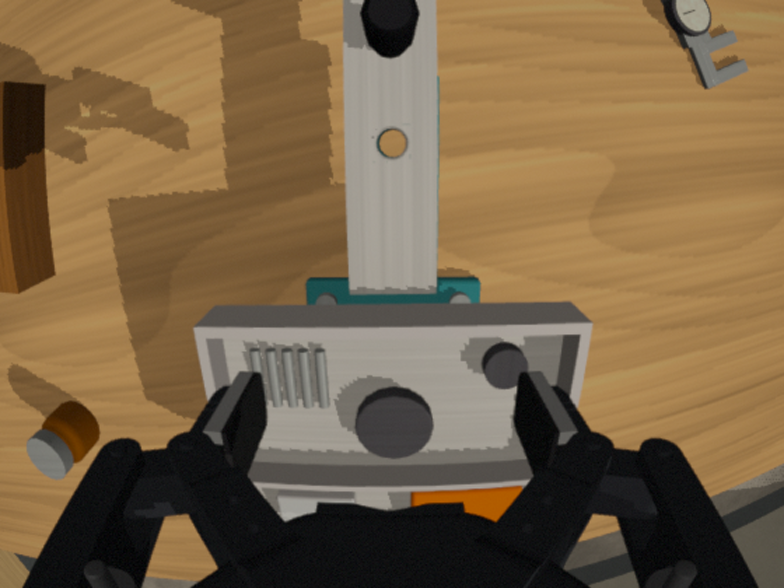

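```bash
python3 - <<'E'
from h import *
d=np.load("w6.npz");w=dict(d);w["fish"]=True
print(atz(w,(101-50+306/6,280.1),.084), atz(w,(101-50+306/6,280.9),.07))
go([.438,-.262,.25],140)
E
```

```text
[0.53142258 0.03296465 0.084     ] [0.53149551 0.03357697 0.07      ]
[-0.0, -0.04, 29.26, 117.72, -307.26, -64.72, 1.0]
```

arm_command --pt "0 0 2 8 -18 -30 1" --pt "0 0 6 22 -54 -45 1" --pt "0 0 10 36 -91 -58 1" --pt "0 0 14 50 -129 -65 1" --pt "0 0 18 65 -167 -65 1" --pt "0 0 22 79 -205 -65 1" --pt "0 0 26 93 -243 -65 1" --pt "0 0 29 108 -281 -65 1"

```text
clock: 9.93
eef_pos: [0.4511, -0.2387, 0.2511]
tcp_rot: [0.341, 0.94, -0.0, 0.001]
force: [0.7, 0.0, 0.8]
gripper_width: 0.0852
```

arm_command --pt "0 0 0 10 -26 0 1" --pt "0 0 0 10 -26 0 1" --pt "0 0 0 10 -26 0 1"

```text
clock: 10.18
eef_pos: [0.4274, -0.2519, 0.2511]
tcp_rot: [0.341, 0.94, -0.0, 0.001]
force: [1.3, 0.6, 0.3]
gripper_width: 0.0853
```

```bash
python3 - <<'E'
from h import *
s=arm.observe();print(s["eef_pos"],s["tcp_rot"])
w=cam("wrist");save(w,"w7.png")
for n,z in dict(pin_grip=.079,punch_head=.064,block=0).items():
    for q in arm.place_of(n,w)[:2]: print(n,round(q["p"],2),np.round(q["point"],1),np.round(atz(w,q["point"],z),4))
r,c=proj(w,[.438,-.262,.085]);r,c=int(r),int(c);print(r,c)
f=w["frame"][r-50:r+50,c-65:c+65,::-1];cv2.imwrite("pics/w7c.png",cv2.resize(f,None,fx=6,fy=6,interpolation=cv2.INTER_CUBIC))
np.savez("w7.npz",**{k:w[k] for k in("frame","mtx","rvec","tvec")})
E
```

```text
[ 0.42741447 -0.25185723  0.25108227] [ 3.41008573e-01  9.40059883e-01 -1.76903596e-04  7.33408201e-04]
pin_grip 0.89 [206.7 280.1] [ 0.4402 -0.2617  0.079 ]
punch_head 0.68 [266.4 312.5] [ 0.518  -0.2813  0.064 ]
punch_head 0.26 [ 59.1 542.8] [0.5013 0.0873 0.064 ]
block 0.78 [216.7 296.5] [ 0.4832 -0.2713  0.    ]
207 278
```

View pics/w7.png

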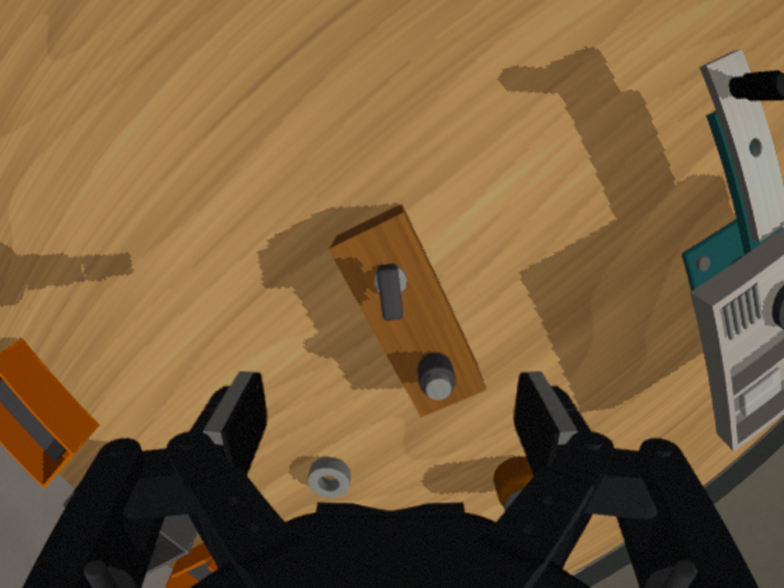

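View pics/w7c.png

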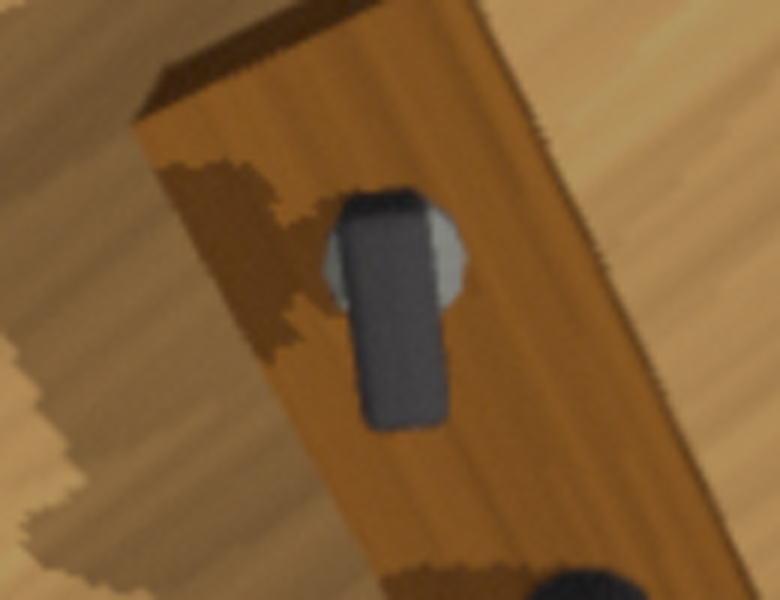

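```bash
python3 - <<'E'
from h import *
d=np.load("w7.npz");w=dict(d);w["fish"]=True
q=lambda x,y:atz(w,(157+y/6,213+x/6),.088)
A=q(387,209);B=q(408,429);print(A,B,np.linalg.norm(A-B),(A+B)/2,np.degrees(np.arctan2(*(A-B)[1::-1])))
A=q(345,212);B=q(365,428);print(np.degrees(np.arctan2(*(A-B)[1::-1])))
A=q(430,210);B=q(447,424);print(np.degrees(np.arctan2(*(A-B)[1::-1])))
go([.4397,-.2615,.17],134.5)
go([.4397,-.2615,.085],134.5)
E
```

```text
[ 0.42561598 -0.2526715   0.088     ] [ 0.45489893 -0.27288759  0.088     ] 0.03558344657371987 [ 0.44025745 -0.26277955  0.088     ] 145.37993344984358
144.82519082489384
144.90822894164282
[0.01, 0.02, 5.83, -14.82, -1.52, 80.48, 1.0]
[0.01, 0.02, 5.83, -14.79, -1.54, 165.48, 1.0]
```

```bash
python3 - <<'E'
from h import *
go([.4403,-.2625,.16],145)
go([.4403,-.2625,.089],145)
E
```

```text
[0.01, 0.02, -4.67, -15.91, -1.91, 90.48, 1.0]
[0.01, 0.02, -4.67, -15.89, -1.93, 161.48, 1.0]
```

arm_command --pt "0 0 -4.7 -15.9 -1.9 30 1" --pt "0 0 -4.7 -15.9 -1.9 68 1" --pt "0 0 -4.7 -15.9 -1.9 100 1" --pt "0 0 -4.7 -15.9 -1.9 130 0.8" --pt "0 0 -4.7 -15.9 -1.9 155 0.7" --pt "0 0 -4.7 -15.9 -1.9 161.5 0.5" --pt "0 0 -4.7 -15.9 -1.9 161.5 0.5"

```text
clock: 10.97
eef_pos: [0.4396, -0.2623, 0.0874]
tcp_rot: [0.301, 0.954, 0.001, -0.001]
force: [0.4, -0.0, -0.1]
gripper_width: 0.0428
```

```bash
python3 - <<'E'
from h import *
s=arm.observe();print(s["eef_pos"],s["force"],s["gripper_width"])
w=cam("wrist");save(w,"w8.png")
E
```

```text
[ 0.43962294 -0.26227688  0.08742035] [ 0.38147065 -0.04062024 -0.12549004] 0.04279016575438923
```

View pics/w8.png

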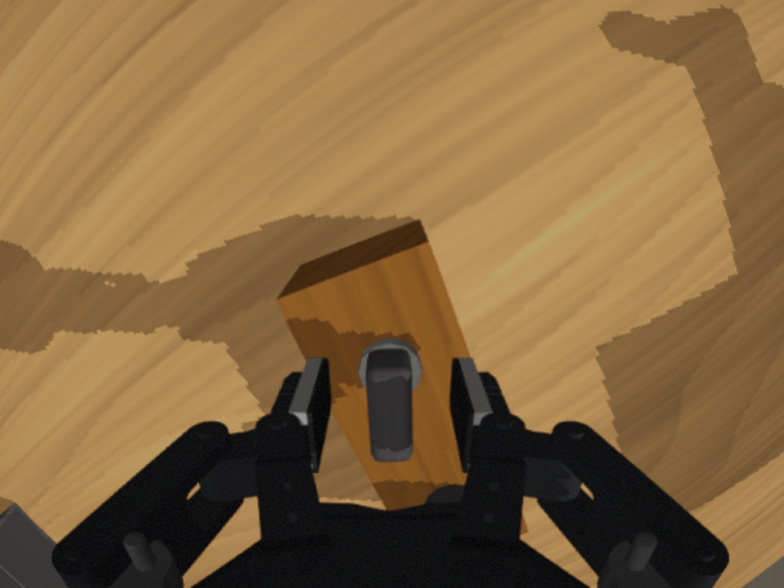

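Bar is centred between the pads and aligned. Close.

arm_command --pt "0 0 0 0 0 0 0" --pt "0 0 0 0 0 0 0" --pt "0 0 0 0 0 0 0" --pt "0 0 0 0 0 0 0" --pt "0 0 0 0 0 0 0" --pt "0 0 0 0 0 0 0"

```text
clock: 11.52
eef_pos: [0.4405, -0.2638, 0.0905]
tcp_rot: [0.301, 0.954, -0.0, 0.001]
force: [-0.1, 1.9, 7.7]
gripper_width: 0.0126
```

```bash
python3 - <<'E'
from h import *
s=arm.observe();print(s["eef_pos"],s["force"],s["wrist_torque"],s["tcp_rot"],s["gripper_width"])
E
```

```text
[ 0.44050381 -0.26383882  0.09051007] [-0.11014089  1.92815053  7.69302396] [0.30474497 0.00299069 0.00951965] [ 3.01141634e-01  9.53578483e-01 -3.80861116e-04  1.28374455e-03] 0.01261130821706145
```

arm_command --pt "0 0 0 0 0 -12 0" --pt "0 0 0 0 0 -35 0" --pt "0 0 0 0 0 -65 0" --pt "0 0 0 0 0 -100 0" --pt "0 0 0 0 0 -130 0" --pt "0 0 0 0 0 -135 0" --pt "0 0 0 0 0 -135 0"

```text
clock: 12.1
eef_pos: [0.4404, -0.2639, 0.2267]
tcp_rot: [0.301, 0.954, -0.001, 0.002]
force: [-0.1, -0.5, -2.5]
gripper_width: 0.0123
```

```bash
python3 - <<'E'
from h import *
s=arm.observe();print(s["eef_pos"],s["force"],s["wrist_torque"],s["tcp_rot"],s["gripper_width"])
w=cam("wrist");save(w,"w9.png")
go([.5315,.0333,.215],169)
E
```

```text
[ 0.44042165 -0.26392329  0.22674514] [-0.09706897 -0.53590308 -2.50759154] [-0.06293913 -0.0241777  -0.00838048] [ 3.01137811e-01  9.53577391e-01 -9.21049097e-04  2.30855891e-03] 0.012310516555404208
[-0.03, 0.11, -24.05, 95.57, 295.57, 9.47, 1.0]
```

View pics/w9.png

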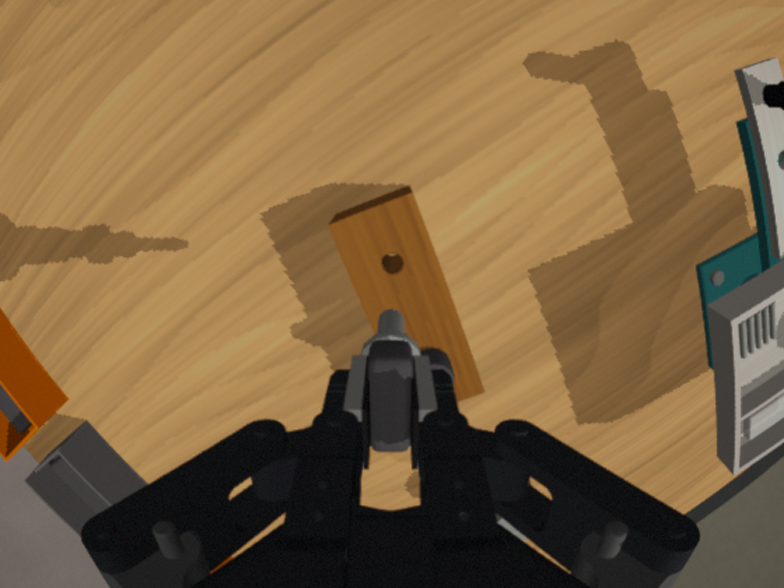

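arm_command --pt "0 0 -3 12 37 0 0" --pt "0 0 -6 24 74 0 0" --pt "0 0 -9 36 111 0 0" --pt "0 0 -12 48 148 0 0" --pt "0 0 -15 60 185 0 0" --pt "0 0 -18 72 222 3 0" --pt "0 0 -21 84 259 6 0" --pt "0 0 -24 94 290 9.5 0"

```text
clock: 12.82
eef_pos: [0.5292, 0.0306, 0.2129]
tcp_rot: [0.095, 0.996, 0.0, -0.001]
force: [0.3, -1.0, -1.5]
gripper_width: 0.0128
```

arm_command --pt "0 0 0 1.5 5.5 0 0" --pt "0 0 0 1.5 5.5 0 0" --pt "0 0 0 1.5 5.5 0 0" --pt "0 0 0 1.5 5.5 0 0"

```text
clock: 13.15
eef_pos: [0.5287, 0.0327, 0.2138]
tcp_rot: [0.097, 0.995, -0.0, -0.0]
force: [-0.0, 0.7, -1.0]
gripper_width: 0.0125
```

```bash
python3 - <<'E'
from h import *
s=arm.observe();print(s["eef_pos"],s["force"],s["wrist_torque"],s["tcp_rot"],s["gripper_width"])
go([.5315,.0333,.215],169)
w=cam("wrist");save(w,"w10.png")
np.savez("w10.npz",**{k:w[k] for k in("frame","mtx","rvec","tvec")})
for n,z in dict(pin_tip=s["eef_pos"][2]-.0865,tongue_hole=.084).items():
    for q in arm.place_of(n,w)[:2]: print(n,round(q["p"],2),np.round(q["point"],1),np.round(atz(w,q["point"],z),4))
f=w["frame"][130:270,200:360,::-1];cv2.imwrite("pics/w10c.png",cv2.resize(f,None,fx=4,fy=4,interpolation=cv2.INTER_CUBIC))
E
```

```text
[0.52870107 0.03269676 0.21381354] [-0.02703904  0.70058333 -0.96464739] [-0.02751757 -0.05339874 -0.00041126] [ 9.69623371e-02  9.95287963e-01 -1.09098764e-04 -4.04582391e-04] 0.012506050579578338
[-0.02, -0.04, -0.13, -2.63, 1.13, -1.19, 1.0]
pin_tip 0.86 [223.9 278.5] [0.5276 0.0319 0.1273]
tongue_hole 0.98 [210.5 279.9] [0.533  0.0319 0.084 ]
```

View pics/w10c.png

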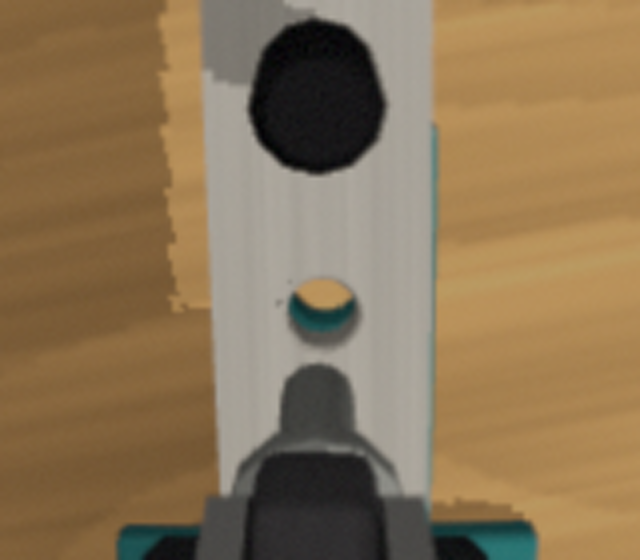

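```bash
python3 - <<'E'
from h import *
d=np.load("w10.npz");w=dict(d);w["fish"]=True
H=atz(w,(207.75,280.75),.084);T=atz(w,(223.7,279.2),.1273);print(H,T)
a=np.radians(168.9);D=H-T
print("tool dx",D@[np.cos(a),np.sin(a),0]*1000,"dy",D@[np.sin(a),-np.cos(a),0]*1000)
E
```

```text
[0.53086264 0.03304538 0.084     ] [0.52750612 0.03240214 0.1273    ]
tool dx -3.1698932456687947 dy 1.27741704803804
```

arm_command --pt "0 0 0 -3 1.5 8 0" --pt "0 0 0 -3 1.5 22 0" --pt "0 0 0 -3 1.5 34 0" --pt "0 0 0 -3 1.5 38 0" --pt "0 0 0 -3 1.5 38 0" --pt "0 0 0 -3 1.5 38 0"

```text
clock: 13.8
eef_pos: [0.5322, 0.0344, 0.1763]
tcp_rot: [0.096, 0.995, 0.0, -0.0]
force: [0.0, 0.2, -0.8]
gripper_width: 0.0128
```

```bash
python3 - <<'E'
from h import *
s=arm.observe();print(s["eef_pos"],s["force"],s["wrist_torque"],s["tcp_rot"],s["gripper_width"])
w=cam("wrist")
f=w["frame"][130:270,200:360,::-1];cv2.imwrite("pics/w11c.png",cv2.resize(f,None,fx=4,fy=4,interpolation=cv2.INTER_CUBIC))
w=cam("side");f=w["frame"][150:250,200:360,::-1];cv2.imwrite("pics/s11c.png",cv2.resize(f,None,fx=4,fy=4,interpolation=cv2.INTER_CUBIC))
E
```

```text
[0.53224941 0.03444274 0.17631732] [ 0.03967024  0.15938662 -0.78572408] [ 0.02486802 -0.01196269  0.01259501] [ 9.64032199e-02  9.95342348e-01  2.92534803e-05 -1.71297020e-04] 0.012847805218880704
```

View pics/w11c.png

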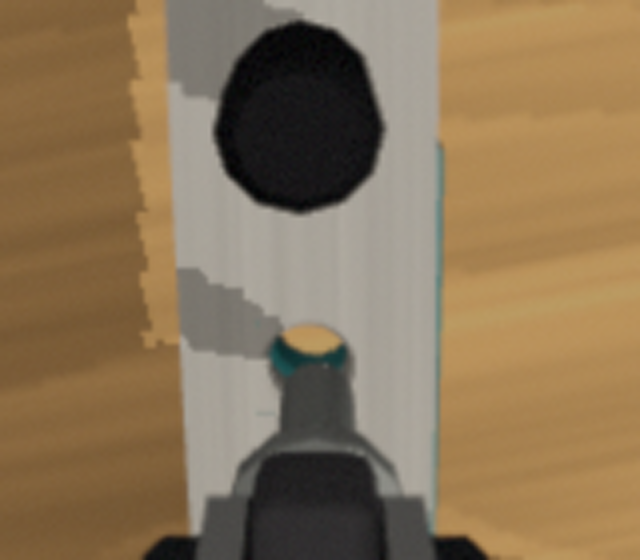

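View pics/s11c.png

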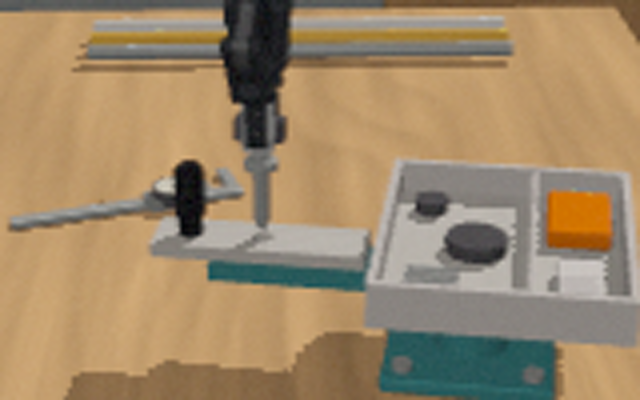

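```bash
python3 - <<'E'
from h import *
w=cam("wrist")
np.savez("w12.npz",**{k:w[k] for k in("frame","mtx","rvec","tvec")})
for n,z in dict(pin_tip=.0898,tongue_hole=.084).items():
    for q in arm.place_of(n,w)[:1]: print(n,round(q["p"],2),np.round(q["point"],1),np.round(atz(w,q["point"],z),4))
a=np.radians(168.9)
for tr in (366,370):
  H=atz(w,(130+363/4,277.5),.084);T=atz(w,(130+tr/4,279.2),.0898);D=H-T;print(H,T)
  print("tool dx",D@[np.cos(a),np.sin(a),0]*1000,"dy",D@[np.sin(a),-np.cos(a),0]*1000)
for a in np.linspace(0,6.28,4): print(proj(w,H+.00725*np.array([np.cos(a),np.sin(a),0])))
E
```

```text
pin_tip 0.8 [220.9 278.3] [0.5296 0.034  0.0898]
tongue_hole 0.73 [221.5 275.7] [0.5319 0.0317 0.084 ]
[0.53155325 0.0330069  0.084     ] [0.53013422 0.0344721  0.0898    ]
tool dx -1.6745615639850748 dy -1.1645942055652596
[0.53155325 0.0330069  0.084     ] [0.53084319 0.03433487 0.0898    ]
tool dx -0.9524402079558155 dy -1.1664206108894932
(np.float64(230.2525151248814), np.float64(279.48885201751995))
(np.float64(214.287504273761), np.float64(285.4679847031736))
(np.float64(217.5231321662088), np.float64(267.5604035030855))
(np.float64(230.25827487885581), np.float64(279.45641688839106))
```

arm_command --pt "0 0 0 -1.2 -0.9 0 0" --pt "0 0 0 -1.2 -0.9 4 0" --pt "0 0 0 -1.2 -0.9 8 0" --pt "0 0 0 -1.2 -0.9 12 0" --pt "0 0 0 -1.2 -0.9 16 0"

```text
clock: 14.47
eef_pos: [0.5331, 0.0334, 0.1597]
tcp_rot: [0.096, 0.995, 0.0, -0.0]
force: [-0.0, -0.5, -0.9]
gripper_width: 0.0129
```

```bash
python3 - <<'E'
from h import *
s=arm.observe();print(s["eef_pos"],s["force"],s["wrist_torque"],s["tcp_rot"],s["gripper_width"])
E
```

```text
[0.53310233 0.03344164 0.15967928] [-0.03460137 -0.50050384 -0.92568783] [-0.00301454 -0.01791003 -0.03901947] [ 9.63251965e-02  9.95349890e-01  5.49830281e-05 -2.22509535e-04] 0.012851762678698742
```

arm_command --pt "0 0 0 0 0 3 0" --pt "0 0 0 0 0 6 0" --pt "0 0 0 0 0 9 0" --pt "0 0 0 0 0 12 0" --pt "0 0 0 0 0 15 0"

```text
clock: 14.88
eef_pos: [0.5332, 0.0334, 0.145]
tcp_rot: [0.096, 0.995, 0.0, -0.0]
force: [-0.7, -0.9, -1.0]
gripper_width: 0.0129
```

arm_command --pt "0 0 0 0 0 4 0" --pt "0 0 0 0 0 8 0" --pt "0 0 0 0 0 12 0" --pt "0 0 0 0 0 16 0" --pt "0 0 0 0 0 19 0" --pt "0 0 0 0 0 20 0" --pt "0 0 0 0 0 20.5 0"

```text
clock: 15.47
eef_pos: [0.5332, 0.0335, 0.1246]
tcp_rot: [0.096, 0.995, 0.0, -0.0]
force: [-0.3, -0.6, -1.9]
gripper_width: 0.0129
```

```bash
python3 - <<'E'
from h import *
s=arm.observe();print(s["eef_pos"],s["force"],s["wrist_torque"],s["tcp_rot"],s["gripper_width"])
w=cam("side");f=w["frame"][150:250,200:360,::-1];cv2.imwrite("pics/s13c.png",cv2.resize(f,None,fx=4,fy=4,interpolation=cv2.INTER_CUBIC))
E
```

```text
[0.53318787 0.03345567 0.12458784] [-0.27642618 -0.63891138 -1.94929702] [ 0.01110581 -0.01266153 -0.00315189] [ 9.63085723e-02  9.95351513e-01  5.95574095e-05 -1.48002424e-04] 0.012948631979734658
```

View pics/s13c.png

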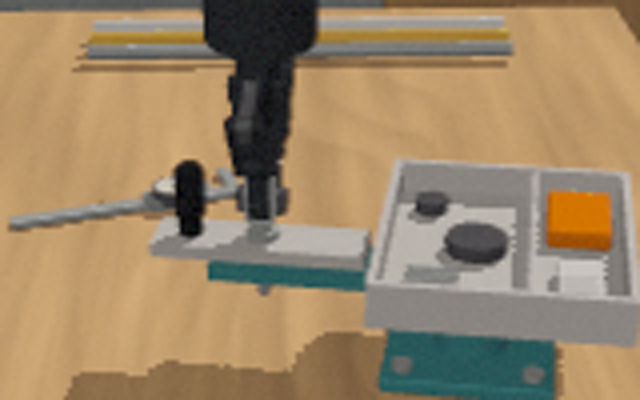

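arm_command --pt "0 0 0 0 0 0.7 0" --pt "0 0 0 0 0 1.4 0" --pt "0 0 0 0 0 1.4 0"

```text
clock: 15.77
eef_pos: [0.5334, 0.0335, 0.1245]
tcp_rot: [0.096, 0.995, 0.0, 0.0]
force: [-5.4, 1.1, 11.2]
gripper_width: 0.0131
```

arm_command --pt "0 0 0 0 0 -0.7 0" --pt "0 0 0 0 0 -0.7 0.5" --pt "0 0 0 0 0 -0.7 0.6" --pt "0 0 0 0 0 -0.7 0.6" --pt "0 0 0 0 0 -0.7 0.6" --pt "0 0 0 0 0 -25 0.6" --pt "0 0 0 0 0 -60 0.8" --pt "0 0 0 0 0 -95 1"

```text
clock: 16.43
eef_pos: [0.5327, 0.0335, 0.219]
tcp_rot: [0.096, 0.995, 0.0, -0.001]
force: [0.7, 0.0, 1.1]
gripper_width: 0.0733
```

arm_command --pt "0 0 0 0 0 -35 1" --pt "0 0 0 0 0 -35 1" --pt "0 0 0 0 0 -35 1"

```text
clock: 16.68
eef_pos: [0.5338, 0.0334, 0.2553]
tcp_rot: [0.096, 0.995, 0.0, 0.002]
force: [0.2, -0.8, -0.3]
gripper_width: 0.0856
```

```bash
python3 - <<'E'
from h import *
s=arm.observe();print(s["eef_pos"],s["force"])
w=cam("wrist");save(w,"w14.png")
for n,z in dict(pin_grip=.113,tongue_hole=.084).items():
    for q in arm.place_of(n,w)[:1]: print(n,round(q["p"],2),np.round(q["point"],1),np.round(atz(w,q["point"],z),4))
w=cam("side");f=w["frame"][150:250,200:360,::-1];cv2.imwrite("pics/s14c.png",cv2.resize(f,None,fx=4,fy=4,interpolation=cv2.INTER_CUBIC))
for n,z in dict(pin_tip=.038,pin_grip=.113,punch_head=.064,jar_mid=.0325,ring_mid=.01,caliper_mid=.008).items():
    for q in arm.place_of(n,w)[:1]: print(n,round(q["p"],2),np.round(q["point"],1),np.round(atz(w,q["point"],z),4))
E
```

```text
[0.5338467  0.03339623 0.2553209 ] [ 0.15503788 -0.75242101 -0.29589879]
pin_grip 0.95 [195.2 276.2] [0.5292 0.0314 0.113 ]
tongue_hole 0.7 [223.8  34.4] [ 0.5149 -0.26    0.084 ]
pin_tip 0.71 [221.9 264.7] [0.5308 0.0422 0.038 ]
pin_grip 0.6 [197.2 263.2] [0.5278 0.0491 0.113 ]
punch_head 0.65 [283.8 260.3] [ 0.5205 -0.2786  0.064 ]
jar_mid 0.74 [301.8 349.4] [ 0.7067 -0.3059  0.0325]
ring_mid 0.58 [371.2 293.6] [ 0.5788 -0.4591  0.01  ]
caliper_mid 0.73 [202.5 233.3] [0.4261 0.2378 0.008 ]
```

View pics/w14.png

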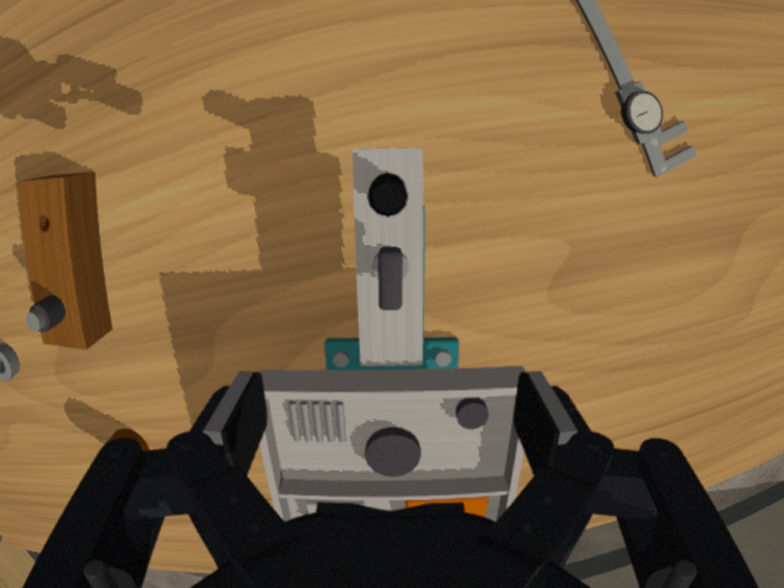

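View pics/s14c.png

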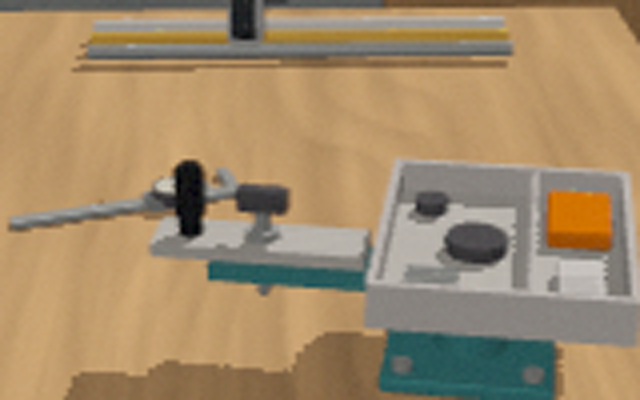

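```bash
python3 - <<'E'
from h import *
w=cam("side")
for z in (.113,.122,.104,.096,.09,.084,.038): 
  r,c=proj(w,[.5313,.0333,z]);print(z,r,c,"crop",(c-200)*4,(r-150)*4)
for x,y in ((.4844,.0431),): 
  for z in(.136,.084): r,c=proj(w,[x,y,z]);print("post",z,(c-200)*4,(r-150)*4)
f=w["frame"][180:240,235:295,::-1];cv2.imwrite("pics/s15c.png",cv2.resize(f,None,fx=10,fy=10,interpolation=cv2.INTER_CUBIC))
E
```

```text
0.113 199.58498951789988 264.46268032613534 crop 257.85072130454137 198.33995807159954
0.122 196.62312203519315 264.4084382220506 crop 257.6337528882025 186.4924881407726
0.104 202.52360833031054 264.51649666613656 crop 258.06598666454624 210.09443332124215
0.096 205.11641705654256 264.5639800196698 crop 258.2559200786793 220.46566822617024
0.09 207.0492237522982 264.5993764385099 crop 258.3975057540397 228.19689500919276
0.084 208.9720037395348 264.63458923341335 crop 258.5383569336534 235.88801495813925
0.038 223.38839683809343 264.8986035755618 crop 259.5944143022473 293.5535873523737
post 0.136 189.05311944345988 163.0191265329513
post 0.084 191.815480134459 230.7192378788858
```

View pics/s15c.png

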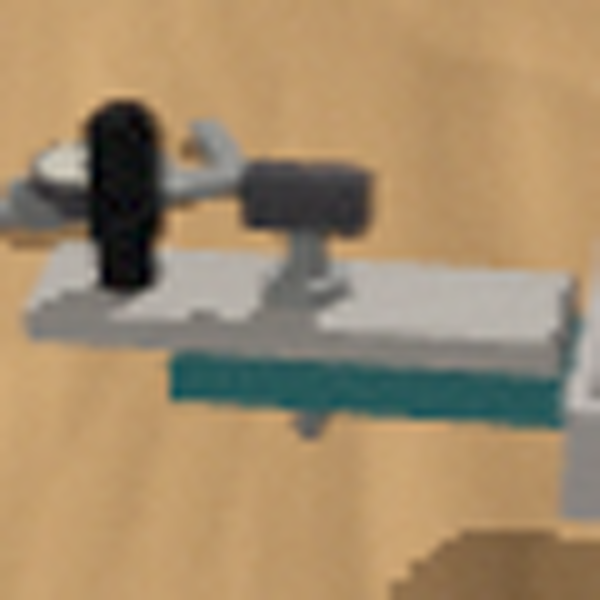

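```bash
python3 -c "
from h import *
print(arm.job_done())"
```

```text
the job is handed in; nothing more can be done
None
```

The tray is swung round, the lock pin is home through both holes, and I handed the job in at about 17 s of the 64 s allowed.

**What I did:** I swung the tray by its post in two steps, about 33° and then a 1.6° correction. Then I took the pin from the block, lowered it through both holes until it met about 11 N, let go and backed the arm clear.

**Last checks:**
- **Hole alignment:** before the pin went in, an overhead wrist view put the two holes about 0.6–0.8 mm apart, inside the 4 mm limit.
- **Pin depth:** in the side camera, the T-handle and tip sit within half a pixel of where a fully home pin should appear. The gripper also stopped 34 mm above its height when the pin was in the block, which is the expected home height.
- **Pin angle:** it looks upright in the side and wrist views, but I did not measure the angle.
- **Other objects:** the network's last positions for the punch, jar, ring and caliper are within about 8 mm of where they started, which is about its measuring error.
- **Robot:** the arm was about 130 mm above the pin when I handed in, with no contact force.

**Disagreement:** the network's side-view position for the pin handle was about 16 mm off in y. That was a pixel error of 2–3 rows at a shallow viewing angle, and measuring the handle directly in the picture cleared it up.

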